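Drag the parts tray out from under the shelf up to the stop

ROBOT

A 7-joint arm with a two-finger parallel gripper is mounted at the origin on a cart in front of the work surface, level with it; the furniture and walls round the work are solid. World frame = base frame: x ahead of the robot, y to its left, z up, the work surface at z = 0. Lengths are in m, angles in degrees, forces in N, time in s.
With the tool pointing down it reaches from about 0.425 to 1.025 m from the base axis. Payload 9.4 kg.
Tool frame: the origin (TCP) lies midway between the tips of the shut fingers; the grasp point (between the pads) lies 19 mm behind it; z points along the fingers, y is the line along which they close (so a half turn about z gives the same grasp; the last joint's range is limited). The gripper opens to 93 mm and grips with 3 to 60 N. Pads are 15 mm wide; open, the fingers measure 128 mm over their backs; the gripper's body (75 mm by 188 mm) begins 65 mm behind the grasp point.
Start: joints at [-72.978, 34.337, -0.143, 91.639, 0.103, 54.024, -4.572], TCP at [0.265, 0.675, 0.219] pointing down, gripper open.
Joint ranges: [-147.43, 147.43], [-19.82, 112.94], [-74.19, 73.91], [6.32, 146.72], [-59.91, 239.91], [6.04, 106.73], [-150.56, 150.56]. Speed limits (degrees/s): [127.2, 127.2, 172.46, 172.46, 180, 180, 180].

INTERFACE

Orientations are given as a 3x3 rotation matrix whose columns are the frame's x, y, z axes.
In Python, from station import get_state, snapshot, finish_job, cut_out gives the robot as it stands.
- The arm moves only by the tool drive_tool, never from a script. Its argument "motion" is a list of rows, each a list of 7 numbers: the finger opening in mm, from 0 to 93, then the shift along the tool's x, y, z in mm, then the turn, a rotation vector about the tool's x, y, z in rad. A call has 1 to 12 rows; each row shifts and turns the commanded pose from where the row before left it, along the tool's axes as they then stand; what a row does not reach is not made up. A row lasts 1/12 s, in which the tool goes at most 41.7 mm and 7.16 degrees, less where a joint would pass 70% of its speed; a pose out of reach is approached as far as the arm can. A call with a gripper value outside its range is refused whole. The fingers move at their own pace and stop on an object; "grip_force" is the grip in N (left out, the last holds). Time passes only in rows, so rows that do not move let the fingers close. It gives the time, the measured TCP pose, the force, the opening and the grip force at its end, in the units of the state.
- get_state(): the state, without advancing time (a new reading comes with each control period).
- snapshot(name): name is "scene" or "side" or "wrist"; returns a dict with "color" (400x640x3 uint8, red, green, blue), "depth" (400x640 float32, m along the optical axis (not along the pixel's ray), 0 where there is no reading), "camera_matrix" (3x3 intrinsics, pixels), "rvec" (rotation vector, rad) and "tvec" (3), from world to camera coordinates, as OpenCV has them. Camera axes: x right, y down, z forward; pixel columns grow to the right and rows downward; lengths in m; the calibration is good to about 2 mm. A picture is of the moment at which its call begins.
- finish_job(): hands the job in; it is judged then, once.
Trained networks look in the newest picture that a camera, given by its name, has taken for a name from the list of things; names that differ only in an ending like _2 or _b are one class to them, and where a whole thing is asked for, a point or a joint stands for the part that bears it (a point fixed in the world has none). Each returns a list of dicts, best first, with "conf" (0 to 1); they miss things now and then, are a little off and sometimes report something else, mostly with a low value. They report only what shows in the picture. A call takes as long as a camera call.
- cut_out(camera, target): "mask" (400x640 bool, what is visible of it) and "extent" ([left, top, right, bottom] in pixels, round what is visible of it).
The state is a dict: "time": time; "q": joint angles; "joint_vel": joint speeds; "tau": joint torques, N m; "tool_pos": TCP position; "tool_rot": TCP orientation; "ft_force": force on the tool from outside, world axes, zero at the start; "wrist_torque": the same for the moment, N m; "finger_gap": finger opening in m; "grasp_force": force on a finger pad.
Only numpy, scipy, OpenCV 4.12 (cv2) and the standard library are available. Lean on these libraries where they do the work, as an engineer would, in place of code of your own. Each camera call takes 0.05 s, during which the arm holds its last target. There are 200 camera calls.

TASK

The white parts tray stands back under the low plywood shelf. With the flat drag hook, reach over the tray, hook it behind its far side and draw it out until its front is fully home and square against the wooden stop screwed to the bench, coming up to the stop gently and keeping a light pull there for a moment. Then unhook without shifting the tray and stand the hook down on the bench again on its toe and heel, clear of the tray and the shelf; never touch the tray with the gripper, and leave everything else where it is.

Things in the scene. Friction and masses are not known exactly. Their poses are not given: they have to be found in the camera images.
- hook: Loose drag hook of flat steel bar, 0.2 kg, standing level on the bench on its turned-down toe and heel. Origin: at the height of the toe's lower edge (on the bench) below the middle of the wooden grip; x runs along the bar to the toe, z up. Bar 30 mm wide, 4 mm thick, underside at z = 35 mm, from x = -60 to +244 mm. Heel: plate 44 mm wide at x = -60 to -56 mm, down to z = 0.
- grip (a point): Middle of the hook's dark wooden grip, 37 mm above the hook's origin. The grip is 90 mm along the bar (hook's x), 24 mm wide (y) and 30 mm high (z = 22 to 52 mm); take it from above across its 24 mm width. Axes as the hook's.
- toe (a point): Point on the inner face of the hook's toe (the face towards the grip), mid width, 4 mm above its lower edge: x = 240, y = 0, z = 4 mm in the hook's frame. The toe is a flat plate square to the bar, 60 mm wide (y), x = 240 to 244 mm, from the bar down to z = 0.
- tray: Loose open white plastic tray holding dowels and screws, 120 (x) x 200 (y) x 43 (z) mm, about 0.35 to 0.6 kg; slides on the bench against 1.5 to 4.5 N of friction. Origin: centre of its underside; x points to its far side, away from the robot: outer face of the far wall at x = +60 mm, front face at x = -60 mm; z up.
- shelf: Low fixed plywood bench shelf, open towards the robot, a tape roll and a glue pot on top. Origin: on the bench, mid width; x points away from the robot into the shelf. Front edges of roof and sides at x = -75 mm; roof underside 115 mm, top 127 mm above the bench; inside y = -128 to +128 mm, outside 280 mm wide; inner face of the back at x = +92 mm.
- lane (a point): Bench point at mid width of the shelf's front edge, axes as the shelf's; the tray comes out along -x. Out in front a wooden stop block, 45 (x) x 160 (y) x 30 mm high, is screwed to the bench parallel to the shelf, its middle within 10 mm of y = 0. Its face towards the tray is 70 to 120 mm out from here, not measured: find it by feel or eye. It is rigid; over 20 N on it is too rough.
- measure: Yellow pocket tape measure, 66 x 84 x 44 mm, a bystander on the bench; origin under its middle.
- pliers: Pliers, 49 x 162 x 13 mm, a bystander on the bench to the right; origin under their middle.
- short_offcut: Short timber offcut, 60 x 100 x 28 mm, a bystander on the bench to the left; origin under its middle.
- glue_bottle: Green glue bottle with a red nozzle, 60 mm thick and 189 mm tall, a bystander to the left; origin under its middle.

How it is judged:
By the outcome, as a careful person would: the job done as asked, in the order asked, and still so for the second after the job is handed in, with the robot touching nothing.
It also fails if it takes over 67 s, if anything falls off the work surface, if the arm or the gripper's body presses on something with over 40 N, if the wrist force passes 120 N, or if a joint passes its speed limit or range.

## Working session

There is one attempt and no reset: what is moved stays moved. The work goes in short steps, Python scripts to look and compute and a tool call to move; the robot and the scene stay as the last step left them, time stands still between calls to the robot, and variables do not carry over. Pictures are saved under pics/ and viewed, at most 10 in all, crops included, and the job is handed in when it is done.

Besides the shell and the picture viewer there is one more tool, called after "Call:" as a command line: name --pt "numbers of a row" for each row, then --argument value for the rest. drive_tool: Moves the arm, as the interface text tells. Its arguments: {"type":"object","properties":{"motion":{"type":"array"},"grip_force":{"type":"number"}},"required":["motion"]}

```bash
mkdir -p pics; ls
cat > h.py <<'E'
import numpy as np, cv2
from station import *
def pts(s,mask=None):
    d=s["depth"];K=s["camera_matrix"];v,u=np.nonzero((d>0)&(mask if mask is not None else True))
    z=d[v,u];P=np.stack([(u-K[0,2])*z/K[0,0],(v-K[1,2])*z/K[1,1],z],1)
    R=cv2.Rodrigues(np.array(s["rvec"]))[0];return (P-np.array(s["tvec"]).ravel())@R,u,v
def save(s,n): cv2.imwrite("pics/"+n,cv2.cvtColor(s["color"],cv2.COLOR_RGB2BGR))
E
python3 - <<'E'
from h import *
ims=[]
st=get_state();print(st["tool_pos"],st["tool_rot"],st["time"])
for c in("scene","side"):
    s=snapshot(c);save(s,c+"0.png")
    for t in("hook","grip","tray","shelf","measure","pliers","short_offcut","glue_bottle"):
        r=cut_out(c,t)
        if r and r[0]["mask"].any():
            m=r[0]["mask"];P,u,v=pts(s,m)
            if len(P): print(c,t,round(r[0]["conf"],2),r[0]["extent"],len(P),np.percentile(P,2,0).round(3),np.percentile(P,98,0).round(3))
E
```

```text
pics
[0.2646008  0.67445745 0.21772862] [[-9.30969936e-01  3.65095588e-01 -4.36031730e-04]
 [ 3.65095812e-01  9.30968644e-01 -1.55951804e-03]
 [-1.63441288e-04 -1.61105777e-03 -9.99998689e-01]] 0.0
scene hook 0.97 [239.4, 161.0, 305.3, 215.7] 551 [0.445 0.188 0.002] [0.748 0.229 0.056]
scene grip 0.96 [241.7, 165.3, 301.5, 217.1] 542 [0.445 0.187 0.005] [0.748 0.233 0.056]
scene tray 0.92 [355.7, 205.0, 412.2, 245.3] 1117 [ 0.658 -0.317 -0.001] [ 0.762 -0.117  0.046]
scene shelf 0.95 [344.1, 167.4, 438.8, 247.0] 4047 [ 0.665 -0.366 -0.   ] [ 0.858 -0.084  0.229]
scene measure 0.76 [271.8, 221.4, 295.6, 244.5] 392 [ 0.41  -0.011  0.004] [0.482 0.066 0.044]
scene pliers 0.74 [369.6, 287.1, 420.4, 319.2] 330 [ 0.444 -0.495  0.002] [ 0.489 -0.346  0.018]
scene short_offcut 0.62 [205.6, 179.7, 234.7, 200.2] 469 [ 0.418  0.305 -0.004] [0.5   0.423 0.035]
side hook 0.85 [257.2, 176.2, 337.8, 197.6] 507 [0.446 0.185 0.004] [0.747 0.276 0.057]
side grip 0.81 [259.7, 177.5, 339.2, 198.2] 488 [0.446 0.184 0.004] [0.748 0.273 0.057]
side tray 0.94 [349.9, 206.5, 403.9, 254.1] 1436 [ 0.659 -0.32   0.004] [ 0.787 -0.109  0.046]
side shelf 0.64 [351.7, 154.6, 453.5, 259.4] 5212 [ 0.665 -0.369  0.013] [ 0.854 -0.095  0.257]
side measure 0.71 [269.2, 206.8, 294.3, 225.2] 396 [ 0.411 -0.02   0.005] [0.488 0.06  0.046]
side pliers 0.8 [327.9, 269.7, 363.5, 309.2] 455 [ 0.443 -0.498  0.002] [ 0.489 -0.341  0.017]
side short_offcut 0.75 [237.9, 173.0, 264.2, 193.4] 272 [0.419 0.305 0.007] [0.495 0.402 0.035]
side glue_bottle 0.74 [257.9, 133.8, 273.6, 176.1] 489 [0.515 0.394 0.015] [0.567 0.433 0.177]
```

Run:
```python
import cv2
for c in("scene","side"):
    i=cv2.imread(f"pics/{c}0.png")[110:340,190:490]; cv2.imwrite(f"pics/{c}0c.png",cv2.resize(i,(780,598),interpolation=cv2.INTER_CUBIC))
from h import *
# fine fits
s=snapshot("scene")
m=cut_out("scene","hook")[0]["mask"];P,u,v=pts(s,m)
b=P[(P[:,2]>.03)&(P[:,2]<.06)];
print("hook line",cv2.fitLine(b[:,:2].astype(np.float32),cv2.DIST_HUBER,0,.01,.01).ravel(), b[:,0].min(),b[:,0].max())
A,_,_=pts(s)
r=A[(A[:,2]>.12)&(A[:,2]<.135)&(A[:,0]>.6)&(A[:,0]<.95)&(A[:,1]<0)&(A[:,1]>-.5)]
print("roof",cv2.minAreaRect(r[:,:2].astype(np.float32)*1000))
for c in("scene","side"):
    s=snapshot(c);A,_,_=pts(s)
    t=A[(A[:,2]>.035)&(A[:,2]<.05)&(A[:,0]>.64)&(A[:,0]<.85)&(A[:,1]<-.08)&(A[:,1]>-.35)]
    print(c,"trayrim",cv2.minAreaRect(t[:,:2].astype(np.float32)*1000))
    k=A[(A[:,2]>.024)&(A[:,2]<.036)&(A[:,0]>.48)&(A[:,0]<.64)&(A[:,1]<-.05)&(A[:,1]>-.4)]
    print(c,"stop",len(k),cv2.minAreaRect(k[:,:2].astype(np.float32)*1000))
```

```text
hook line [ 0.99984336 -0.01769889  0.5575306   0.20846516] 0.44145556056257923 0.7509334131679072
roof ((762.10986328125, -220.3763885498047), (184.1002960205078, 282.8188171386719), 6.63485050201416)
scene trayrim ((695.4237670898438, -207.07054138183594), (69.72047424316406, 226.93399047851562), 4.9837775230407715)
scene stop 496 ((568.5411376953125, -248.9537353515625), (51.08818817138672, 161.42103576660156), 6.041228771209717)
side trayrim ((734.1361083984375, -227.34283447265625), (147.85406494140625, 297.3732604980469), 16.01145362854004)
side stop 495 ((568.3204345703125, -248.88900756835938), (48.76881790161133, 164.79928588867188), 6.813507080078125)
```

View pics/scene0c.png

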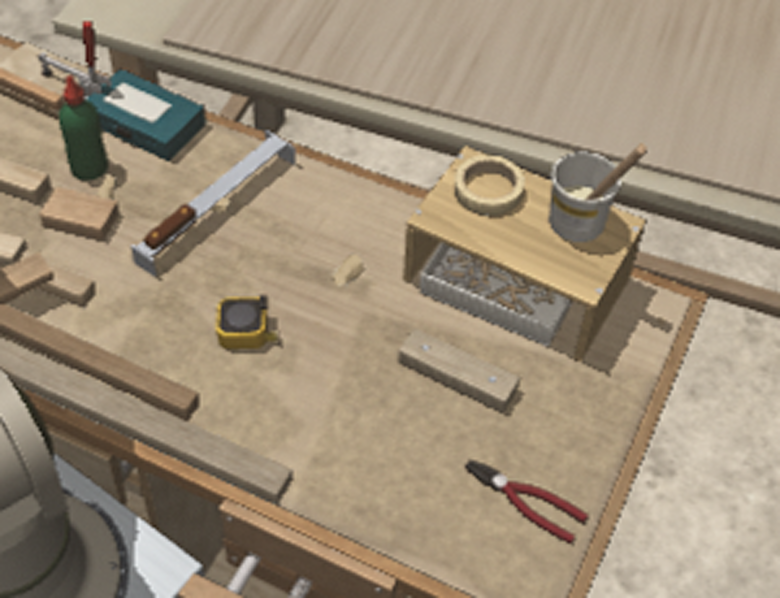

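View pics/side0c.png

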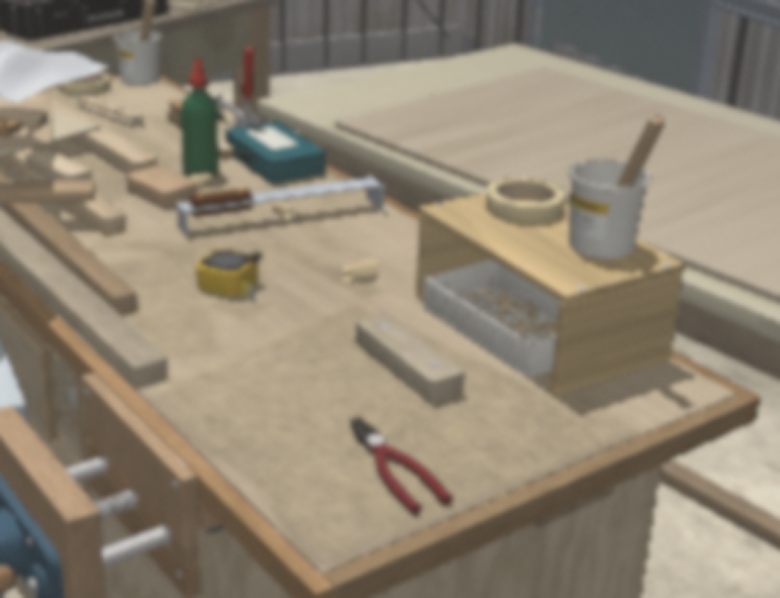

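The scene shows the hook at back left with its grip near the robot, and the shelf, tray and stop at the right, yawed about 6.5°. The numbers agree with the picture. I'll move above the grip.

Call:
drive_tool --pt "93 0 0 0 0 0 -0.119" --pt "93 0 0 0 0 0 -0.119" --pt "93 0 0 0 0 0 -0.119" --pt "93 -17.7 -32.9 1.3 0 0 0" --pt "93 -17.7 -32.9 1.3 0 0 0" --pt "93 -17.7 -32.9 1.3 0 0 0" --pt "93 -17.7 -32.9 1.3 0 0 0" --pt "93 -17.7 -32.9 1.3 0 0 0" --pt "93 -17.7 -32.9 1.3 0 0 0" --pt "93 -17.7 -32.9 1.3 0 0 0" --pt "93 -17.7 -32.9 1.3 0 0 0" --pt "93 -17.7 -32.9 1.3 0 0 0" --grip_force 30

```text
time: 2.1
tool_pos: [0.4197, 0.3746, 0.2071]
tool_rot: [[-1.0, 0.017, 0.0], [0.017, 1.0, 0.0], [-0.0, 0.0, -1.0]]
ft_force: [0.1, -1.2, 0.1]
finger_gap: 0.093
grasp_force: 0.0
```

Call:
drive_tool --pt "93 -17.7 -32.9 1.3 0 0 0" --pt "93 -17.7 -32.9 1.3 0 0 0" --pt "93 -17.7 -32.9 1.3 0 0 0" --pt "93 -17.7 -32.9 1.3 0 0 0" --pt "93 -17.7 -32.9 1.3 0 0 0" --pt "93 0 0 0 0 0 0" --pt "93 0 0 0 0 0 0" --pt "93 0 0 0 0 0 0"

```text
time: 2.77
tool_pos: [0.5047, 0.2107, 0.2006]
tool_rot: [[-1.0, 0.017, 0.0], [0.017, 1.0, 0.001], [-0.0, 0.001, -1.0]]
ft_force: [-0.8, 0.9, 0.2]
finger_gap: 0.0928
grasp_force: 0.0
```

```bash
cat >> h.py <<'E'
def togo(p,yaw):
    "tool shift (mm) in final frame after turning so tool x = -dir(yaw); turn rad about tool z"
    s=get_state();R=s["tool_rot"];cur=np.arctan2(-R[1][0],-R[0][0]);y=np.radians(yaw)
    d=np.array(p)-s["tool_pos"];c,n=np.cos(y),np.sin(y)
    Rt=np.array([[-c,-n,0],[-n,c,0],[0,0,-1]])
    print("t",s["time"],"pos",np.round(s["tool_pos"],4),"yaw",np.degrees(cur).round(2),"turn",-(y-cur),"shift",(Rt.T@d*1000).round(1),"F",np.round(s["ft_force"],1),"q7",np.round(s["q"],0))
E
python3 - <<'E'
from h import *
s=snapshot("wrist");save(s,"w1.png")
for t in("hook","grip"):
    r=cut_out("wrist",t)
    for e in r[:1]:
        P,u,v=pts(s,e["mask"]);print(t,e["conf"],e["extent"],np.percentile(P,[1,99],0).round(3))
        top=P[(P[:,2]>.03)&(P[:,2]<.045)];gr=P[(P[:,2]>.047)]
        for n,a in(("bar",top),("grip",gr)):
            if len(a)>20: print(n,len(a),cv2.minAreaRect(a[:,:2].astype(np.float32)*1000),np.median(a,0).round(4))
togo([.504,.209,.2],-1)
E
```

```text
hook 0.66 [86.1, 89.1, 187.0, 181.3] [[ 0.41  -0.017  0.001]
 [ 0.487  0.073  0.044]]
bar 5144 ((447.66094970703125, 33.474761962890625), (66.04558563232422, 69.8094482421875), 36.973079681396484) [0.4471 0.0345 0.0366]
grip 0.7 [300.3, 122.6, 349.6, 368.5] [[0.444 0.198 0.038]
 [0.706 0.231 0.054]]
bar 3866 ((575.7314453125, 210.47842407226562), (42.61997604370117, 266.5528259277344), 87.02850341796875) [0.5798 0.2134 0.0398]
grip 2328 ((502.2010192871094, 216.10250854492188), (23.992698669433594, 88.74747467041016), 88.41525268554688) [0.5002 0.216  0.0524]
t 2.9167 pos [0.5041 0.2119 0.2005] yaw -0.82 turn 0.0032073260835103687 shift [ 0.1 -2.9  0.5] F [-0.1  0.1  0.2] q7 [-25.  24.  -6. 116.   3.  41.  57.]
```

View pics/w1.png

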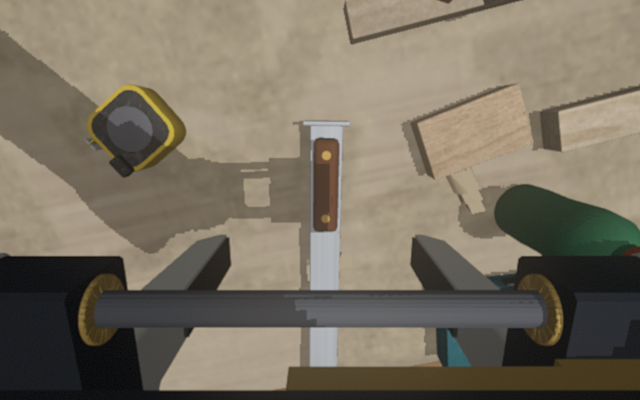

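The wrist view shows the grip at about (326,185), centred between the fingers. I'll lower onto it.

Call:
drive_tool --pt "70 2 2 35 0 0 0.008" --pt "60 0 0 40 0 0 0" --pt "60 0 0 40 0 0 0" --pt "60 0 0 30 0 0 0" --pt "60 0 0 20 0 0 0" --pt "60 0 0 10.5 0 0 0" --pt "60 0 0 0 0 0 0" --pt "20 0 0 0 0 0 0" --pt "15 0 0 0 0 0 0" --pt "15 0 0 0 0 0 0" --pt "15 0 0 0 0 0 0" --pt "15 0 0 0 0 0 0" --grip_force 45

```text
time: 3.92
tool_pos: [0.5035, 0.2127, 0.026]
tool_rot: [[-1.0, 0.025, 0.002], [0.025, 1.0, 0.001], [-0.002, 0.001, -1.0]]
ft_force: [0.8, 1.5, 1.7]
finger_gap: 0.0313
grasp_force: 0.6
```

Call:
drive_tool --pt "15 0 0 0 0 0 0" --pt "15 0 0 0 0 0 0" --pt "15 0 0 0 0 0 0" --pt "15 0 0 0 0 0 0"

```text
time: 4.25
tool_pos: [0.5035, 0.2128, 0.0259]
tool_rot: [[-1.0, 0.025, 0.002], [0.025, 1.0, 0.001], [-0.002, 0.001, -1.0]]
ft_force: [-0.8, 1.1, 8.0]
finger_gap: 0.029
grasp_force: 45.0
```

Run:
```python
from h import *
togo([.502,.214,.025],-1.3)
for c in("scene","side"):
    s=snapshot(c);m=cut_out(c,"tray")[0]["mask"];P,u,v=pts(s,m)
    A,_,_=pts(s)
    c6,s6=np.cos(np.radians(6.6)),np.sin(np.radians(6.6))
    def loc(P): d=P[:,:2]-[.747,-.222]; return np.c_[d@[c6,s6],d@[-s6,c6],P[:,2]]*1000
    L=loc(P)
    f=L[(L[:,2]>12)&(L[:,2]<38)]
    ys=np.arange(-100,101,20)
    print(c,"tray rim min x per y",[(int(y),*(np.percentile(f[abs(f[:,1]-y)<10][:,0],[2,20,50]).round(0) if (abs(f[:,1]-y)<10).sum()>8 else ())) for y in ys])
    print("y ext",np.percentile(L[:,1],[1,99]).round(0), "top x max",np.percentile(L[:,0],[90,98]).round(0))
    G=loc(A); 
    r=G[(G[:,2]>118)&(G[:,2]<134)&(abs(G[:,1])<135)&(abs(G[:,0])<150)]
    print("roof front x per y",[(y,np.percentile(r[abs(r[:,1]-y)<8][:,0],2).round(0)) for y in range(-120,121,40) if (abs(r[:,1]-y)<8).sum()>5],np.percentile(r[:,1],[1,99]).round(0))
    k=G[(G[:,2]>24)&(G[:,2]<36)&(G[:,0]<-130)&(G[:,0]>-230)&(abs(G[:,1])<120)]
    print("stop face per y",[(y,np.percentile(k[abs(k[:,1]-y)<8][:,0],[2,98]).round(0)) for y in range(-75,76,25) if (abs(k[:,1]-y)<8).sum()>5],np.percentile(k[:,1],[1,99]).round(0))
```

```text
t 4.25 pos [0.5035 0.2128 0.0259] yaw -1.42 turn -0.0021044013543120507 shift [1.5 1.2 0.9] F [-0.8  1.1  8. ] q7 [-27.  39.  -3. 123.   6.  18.  53.]
scene tray rim min x per y [(-100, np.float64(-71.0), np.float64(-67.0), np.float64(-50.0)), (-80, np.float64(-76.0), np.float64(-73.0), np.float64(-70.0)), (-60, np.float64(-75.0), np.float64(-72.0), np.float64(-68.0)), (-40, np.float64(-75.0), np.float64(-73.0), np.float64(-70.0)), (-20, np.float64(-77.0), np.float64(-73.0), np.float64(-40.0)), (0, np.float64(-79.0), np.float64(-75.0), np.float64(-56.0)), (20, np.float64(-80.0), np.float64(-77.0), np.float64(-71.0)), (40, np.float64(-79.0), np.float64(-75.0), np.float64(-36.0)), (60, np.float64(-80.0), np.float64(-76.0), np.float64(-45.0)), (80, np.float64(-80.0), np.float64(-76.0), np.float64(-40.0)), (100, np.float64(-81.0), np.float64(-75.0), np.float64(-46.0))]
y ext [-91. 109.] top x max [ 1. 14.]
roof front x per y [(-120, np.float64(-73.0)), (-80, np.float64(-73.0)), (-40, np.float64(-75.0)), (0, np.float64(-73.0)), (40, np.float64(-73.0)), (80, np.float64(-72.0)), (120, np.fl
[... 771 characters left out ...]
5.0), np.float64(-14.0)), (60, np.float64(-79.0), np.float64(-76.0), np.float64(-4.0)), (80, np.float64(-79.0), np.float64(-76.0), np.float64(-9.0)), (100, np.float64(-81.0), np.float64(-55.0), np.float64(-14.0))]
y ext [-121.  115.] top x max [39. 43.]
roof front x per y [(-120, np.float64(-73.0)), (-80, np.float64(-73.0)), (-40, np.float64(-73.0)), (0, np.float64(-73.0)), (40, np.float64(-74.0)), (80, np.float64(-74.0)), (120, np.float64(-74.0))] [-134.  131.]
stop face per y [(-75, array([-203., -158.])), (-50, array([-203., -159.])), (-25, array([-203., -159.])), (0, array([-205., -159.])), (25, array([-205., -162.])), (50, array([-204., -161.])), (75, array([-202., -158.]))] [-87.  74.]
```

Call:
drive_tool --pt "15 0 0 0 0 0 0" --pt "15 0 0 0 0 0 0" --pt "15 0 0 0 0 0 0" --pt "15 0 0 -5 0 0 0" --pt "15 0 0 -15 0 0 0" --pt "15 0 0 -20 0 0 0" --pt "15 0 0 -20 0 0 0" --pt "15 0 0 -20 0 0 0" --pt "15 0 0 -20 0 0 0" --pt "15 0 0 0 0 0 0" --pt "15 0 0 0 0 0 0" --pt "15 0 0 0 0 0 0" --grip_force 60

```text
time: 5.45
tool_pos: [0.5024, 0.2119, 0.1245]
tool_rot: [[-1.0, 0.025, -0.001], [0.025, 1.0, -0.0], [0.001, -0.0, -1.0]]
ft_force: [-0.5, -0.8, -2.1]
finger_gap: 0.0283
grasp_force: 60.0
```

```bash
cat >> h.py <<'E'
def hookfit(cams=("scene","side")):
    for c in cams:
        s=snapshot(c);r=cut_out(c,"hook")
        if not r: print(c,"none");continue
        P,u,v=pts(s,r[0]["mask"]);t=np.array(get_state()["tool_pos"]);R=np.array(get_state()["tool_rot"])
        L=(P-t)@np.c_[-R[:,0],R[:,1],-R[:,2]]*1000   # hook-like axes from TCP: fwd,left,up
        a=L[(L[:,0]>60)&(L[:,0]<260)&(abs(L[:,1])<40)&(L[:,2]>0)&(L[:,2]<40)]
        if len(a)<20: print(c,len(a));continue
        print(c,r[0]["conf"],len(a),"fwd",np.percentile(a[:,0],[1,99]).round(0),"slope z,y deg",[np.degrees(np.arctan(np.polyfit(a[:,0],a[:,k],1)[0])).round(2) for k in(2,1)],"z@100,230",np.polyval(np.polyfit(a[:,0],a[:,2],1),[100,230]).round(1),"y@",np.polyval(np.polyfit(a[:,0],a[:,1],1),[0,100,240]).round(1))
E
python3 - <<'E'
from h import *
hookfit(("scene","side","wrist"))
togo([.502,.214,.025],-1.3);st=get_state();print(st["finger_gap"],st["grasp_force"],st["wrist_torque"])
save(snapshot("side"),"s2.png");i=cv2.imread("pics/s2.png")[130:230,220:380];cv2.imwrite("pics/s2.png",cv2.resize(i,None,fx=5,fy=5,interpolation=cv2.INTER_CUBIC))
E
```

```text
scene 0.61 191 fwd [120. 244.] slope z,y deg [np.float64(-2.0), np.float64(-0.29)] z@100,230 [13.   8.4] y@ [-2.8 -3.3 -4. ]
side 0.63 164 fwd [ 65. 243.] slope z,y deg [np.float64(-1.87), np.float64(-1.26)] z@100,230 [14.1  9.8] y@ [-2.2 -4.4 -7.4]
wrist 4
t 5.75 pos [0.5025 0.2121 0.1242] yaw -1.42 turn -0.0020121033285733156 shift [ 0.5  1.9 99.2] F [-0.1  0.7 -1.2] q7 [-25.  30.  -5. 120.   5.  31.  55.]
0.028238482669957366 59.99834418296814 [0.03696693 0.07513808 0.0065097 ]
```

View pics/s2.png

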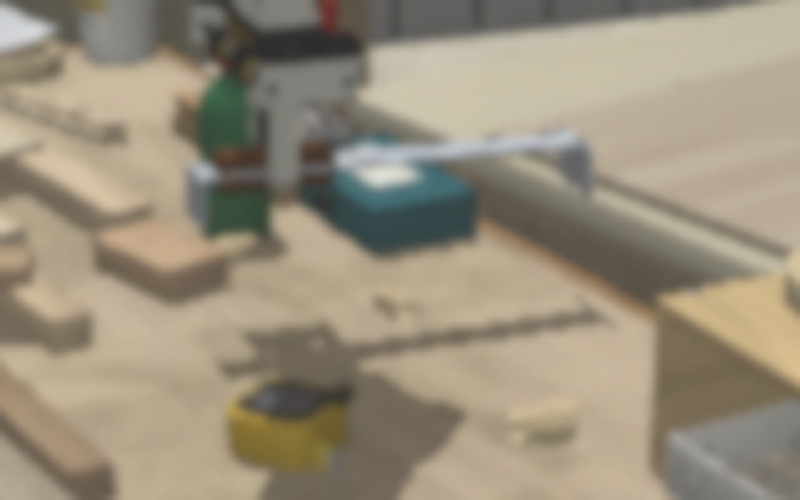

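The side view shows the hook held clear, drooping about 2° at the toe. I'll level it, raise it above roof height and carry it across to the front of the shelf.

Call:
drive_tool --pt "15 0 0 -20 0 -0.033 0" --pt "15 0 0 -35 0 0 0" --pt "15 0 0 -35 0 0 -0.05" --pt "15 5 -15 0 0 0 -0.05" --pt "15 10 -30 0 0 0 -0.05" --pt "15 12 -36 0 0 0 0" --pt "15 12 -36 0 0 0 0" --pt "15 12 -36 0 0 0 0" --pt "15 12 -36 0 0 0 0" --pt "15 12 -36 0 0 0 0" --pt "15 12 -36 0 0 0 0" --pt "15 12 -36 0 0 0 0"

```text
time: 6.8
tool_pos: [0.4355, -0.0956, 0.213]
tool_rot: [[-0.992, -0.125, 0.033], [-0.125, 0.992, -0.001], [-0.033, -0.005, -0.999]]
ft_force: [1.3, 0.8, -2.7]
finger_gap: 0.0286
grasp_force: 60.0
```

Call:
drive_tool --pt "15 12 -36 0 0 0 0" --pt "15 12 -36 0 0 0 0" --pt "15 12 -25 0 0 0 0" --pt "15 10 -10 0 0 0 0" --pt "15 0 0 0 0 0 0" --pt "15 0 0 0 0 0 0"

```text
time: 7.3
tool_pos: [0.4036, -0.2063, 0.2119]
tool_rot: [[-0.992, -0.123, 0.033], [-0.123, 0.992, -0.001], [-0.032, -0.005, -0.999]]
ft_force: [1.1, 0.4, -1.6]
finger_gap: 0.0287
grasp_force: 60.0
```

```bash
cat >> h.py <<'E'
def now(p):
    s=get_state();R=np.array(s["tool_rot"]);d=np.array(p)-s["tool_pos"]
    print("t",s["time"],"pos",np.round(s["tool_pos"],4),"yaw",np.degrees(np.arctan2(-R[1,0],-R[0,0])).round(2),"pitch",np.degrees(R[2,0]).round(2),"shift",(R.T@d*1000).round(1),"F",np.round(s["ft_force"],1),"q",np.round(s["q"],0),s["finger_gap"])
def W(x,y): c,s=np.cos(np.radians(6.6)),np.sin(np.radians(6.6)); return .747+(c*x-s*y)/1000,-.222+(s*x+c*y)/1000
def hook2(cams=("scene","side")):
    "world fit of the bar: yaw, slope, toe end"
    for c in cams:
        s=snapshot(c);r=cut_out(c,"hook");st=get_state();t=np.array(st["tool_pos"]);R=np.array(st["tool_rot"])
        if not r: print(c,"none");continue
        P,u,v=pts(s,r[0]["mask"]);f=-R[:,0]*[1,1,0];f/=np.linalg.norm(f);l=np.cross([0,0,1],f)
        L=(P-t)@np.c_[f,l,[0,0,1]]*1000
        a=L[(L[:,0]>55)&(L[:,0]<238)&(abs(L[:,1])<30)&(L[:,2]>0)&(L[:,2]<35)]
        if len(a)<20: print(c,len(a));continue
        pz=np.polyfit(a[:,0],a[:,2],1);py=np.polyfit(a[:,0],a[:,1],1)
        toe=L[(L[:,0]>225)&(abs(L[:,1])<50)&(abs(L[:,2])<60)]
        print(c,round(r[0]["conf"],2),len(a),"slope z,y deg",np.degrees([pz[0],py[0]]).round(2),"bartop-TCP z@0,100,240",np.polyval(pz,[0,100,240]).round(1),"y@",np.polyval(py,[0,100,240]).round(1),"toe fwd",np.percentile(toe[:,0],[50,98]).round(0) if len(toe) else 0,"lat",np.percentile(toe[:,1],[2,98]).round(0) if len(toe) else 0)
E
python3 - <<'E'
from h import *
hook2()
now([*W(-360,0),.2])
E
```

```text
scene 0.77 264 slope z,y deg [0.08 0.88] bartop-TCP z@0,100,240 [14.9 15.  15.2] y@ [-6.4 -4.9 -2.7] toe fwd [239. 244.] lat [-32.  23.]
side 0.82 265 slope z,y deg [ 0.55 -0.29] bartop-TCP z@0,100,240 [15.9 16.8 18.2] y@ [-4.1 -4.6 -5.3] toe fwd [241. 245.] lat [-33.  26.]
t 7.5 pos [ 0.4047 -0.2048  0.2121] yaw 7.3 pitch -1.88 shift [ 23.  -56.1  11.6] F [ 0.2  0.9 -1.3] q [ 23.  16.  -4. 127.   1.  35. 116.] 0.02848776544591092
```

Call:
drive_tool --pt "15 13 -25 0 0 0 0.012" --pt "15 13.5 -24.5 0 0 0 0" --pt "15 0 0 30 0 0 0" --pt "15 0 0 35 0 0 0" --pt "15 0 0 35 0 0 0" --pt "15 0 0 20 0 0 0" --pt "15 0 0 10.5 0 0 0" --pt "15 0 0 0 0 0 0" --pt "15 0 0 0 0 0 0"

```text
time: 8.25
tool_pos: [0.3884, -0.2575, 0.0807]
tool_rot: [[-0.993, -0.115, 0.032], [-0.115, 0.993, 0.0], [-0.032, -0.004, -0.999]]
ft_force: [0.5, 0.2, -2.2]
finger_gap: 0.0285
grasp_force: 60.0
```

Run:
```python
from h import *
hook2()
now([*W(-180,6),.081])
for c in("scene","side"):
    s=snapshot(c);save(s,c+"3.png")
    for t in("hook","tray"):
        r=cut_out(c,t)
        if not r: continue
        P,u,v=pts(s,r[0]["mask"]);d=P[:,:2]-[.747,-.222];L=np.c_[d@[.9934,.1149],d@[-.1149,.9934],P[:,2]]*1000
        if t=="tray":
            top=L[(L[:,2]>36)&(L[:,2]<50)&(L[:,0]<60)]
            for n,k in(("left",L[(L[:,1]>85)&(L[:,1]<118)&(L[:,2]<46)]),("right",L[(L[:,1]<-80)&(L[:,1]>-118)&(L[:,2]<46)])):
                if len(k): print(c,n,len(k),np.percentile(k,[3,50,97],0).round(0).tolist())
        else:
            k=L[L[:,0]>-140];print(c,"toe local",np.percentile(k,[2,50,98],0).round(0).tolist())
a=cv2.imread("pics/scene3.png")[150:270,310:460];cv2.imwrite("pics/scene3c.png",cv2.resize(a,None,fx=5,fy=5,interpolation=cv2.INTER_CUBIC))
```

```text
scene 0.98 269 slope z,y deg [0.44 2.78] bartop-TCP z@0,100,240 [12.7 13.5 14.6] y@ [-10.8  -6.    0.8] toe fwd [241. 286.] lat [-30.  28.]
side 0.97 340 slope z,y deg [0.55 0.09] bartop-TCP z@0,100,240 [15.8 16.7 18.1] y@ [-3.4 -3.3 -3.1] toe fwd [241. 245.] lat [-31.  25.]
t 8.45 pos [ 0.3887 -0.2584  0.0821] yaw 6.51 pitch -1.97 shift [-180.     1.3    7.2] F [ 0.3  0.  -1.7] q [ 29.  30.  -2. 133.   1.  15. 122.] 0.028948977670562235
scene toe local [[-139.0, -25.0, 54.0], [-120.0, -3.0, 94.0], [-109.0, 30.0, 102.0]]
scene left 32 [[-19.0, 85.0, -1.0], [-1.0, 98.0, 13.0], [15.0, 109.0, 28.0]]
scene right 63 [[-73.0, -92.0, -1.0], [-52.0, -89.0, 28.0], [-3.0, -81.0, 45.0]]
side toe local [[-137.0, -27.0, 29.0], [-120.0, -4.0, 82.0], [-76.0, 96.0, 103.0]]
side left 208 [[-78.0, 87.0, 7.0], [9.0, 107.0, 27.0], [43.0, 114.0, 44.0]]
side right 112 [[-74.0, -94.0, 8.0], [-61.0, -90.0, 27.0], [-42.0, -82.0, 45.0]]
```

View pics/scene3c.png

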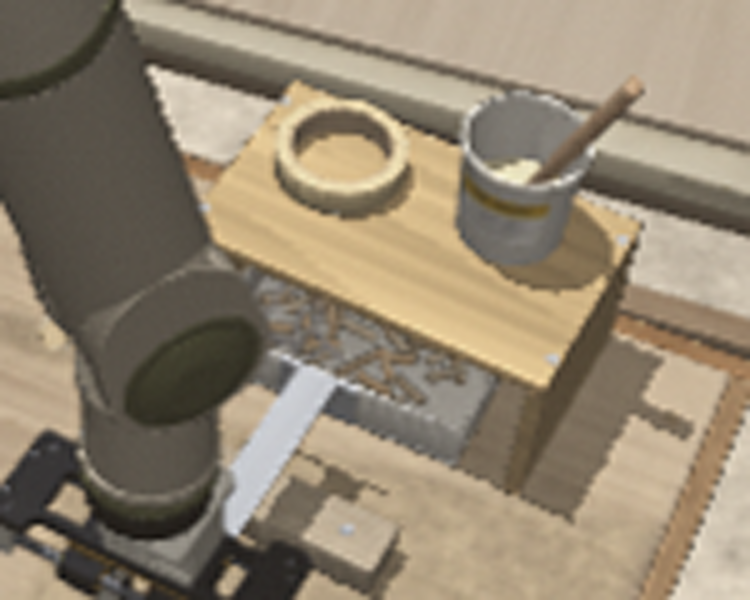

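The scene view shows the bar going in centrally at crop (300,400), just under the roof edge and above the tray rim. I'll shift 7 mm left to the tray's middle and reach in.

Call:
drive_tool --pt "15 -8 4 0.3 0 0 0" --pt "15 -16 4 0.6 0 0 0" --pt "15 -20 0 0.7 0 0 0" --pt "15 -20 0 0.7 0 0 0" --pt "15 -20 0 0.7 0 0 0" --pt "15 -20 0 0.7 0 0 0" --pt "15 -20 0 0.7 0 0 0" --pt "15 -20 0 0.7 0 0 0" --pt "15 -18 0 0.7 0 0 0" --pt "15 -12 0 0.7 0 0 0" --pt "15 -6 0 0.7 0 0 0" --pt "15 0 0 0 0 0 0"

```text
time: 9.75
tool_pos: [0.5671, -0.2292, 0.0793]
tool_rot: [[-0.993, -0.114, 0.033], [-0.114, 0.993, -0.001], [-0.033, -0.004, -0.999]]
ft_force: [-0.5, 0.0, -2.8]
finger_gap: 0.0287
grasp_force: 60.0
```

Run:
```python
from h import *
hook2()
now([*W(-180,13),.039])
for c in ("side",):
    s=snapshot(c);save(s,c+"4.png")
    a=cv2.imread(f"pics/{c}4.png")[160:270,310:460];cv2.imwrite(f"pics/{c}4c.png",cv2.resize(a,None,fx=5,fy=5,interpolation=cv2.INTER_CUBIC))
```

```text
scene 10
side 0.92 137 slope z,y deg [0.55 0.05] bartop-TCP z@0,100,240 [15.5 16.5 17.9] y@ [-3.4 -3.3 -3.2] toe fwd 0 lat 0
t 9.95 pos [ 0.5647 -0.2303  0.0796] yaw 6.44 pitch -1.8 shift [-0.8  0.5 40.6] F [-0.6 -0.3 -2.2] q [ 17.  36.   0. 115.  -1.  27. 115.] 0.028662445408052822
```

View pics/side4c.png

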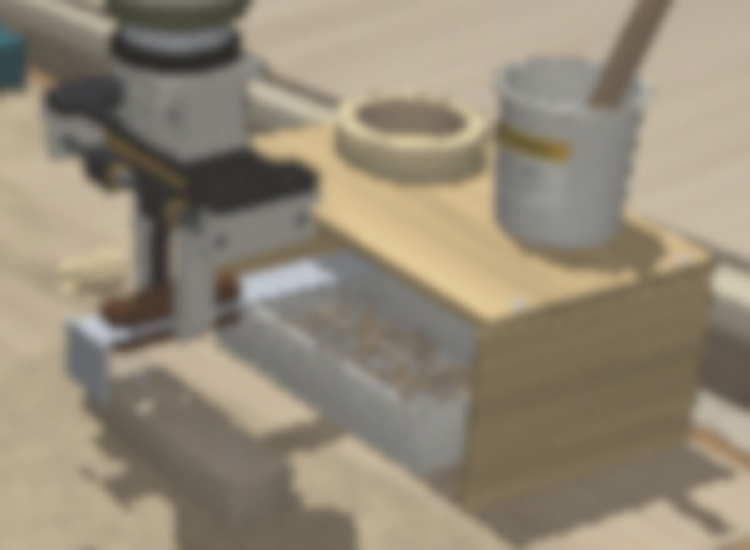

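The hook is over the tray with the bar clear of the rim and roof. I'll lower the toe behind the far wall.

Call:
drive_tool --pt "15 0 0 6 0 0 0" --pt "15 0 0 8 0 0 0" --pt "15 0 0 8 0 0 0" --pt "15 0 0 8 0 0 0" --pt "15 0 0 6 0 0 0" --pt "15 0 0 5 0 0 0" --pt "15 0 0 0 0 0 0" --pt "15 0 0 0 0 0 0"

```text
time: 10.67
tool_pos: [0.5672, -0.23, 0.0382]
tool_rot: [[-0.993, -0.113, 0.032], [-0.113, 0.994, -0.001], [-0.032, -0.004, -0.999]]
ft_force: [0.3, 0.9, -2.7]
finger_gap: 0.0285
grasp_force: 60.0
```

Run:
```python
from h import *
hook2(("side",))
now([*W(-182,13),.038])
```

```text
side 0.69 175 slope z,y deg [ 0.47 -0.07] bartop-TCP z@0,100,240 [15.6 16.4 17.5] y@ [-3.3 -3.4 -3.6] toe fwd 0 lat 0
t 10.7667 pos [ 0.5676 -0.2301  0.0389] yaw 6.49 pitch -1.89 shift [2.9 0.4 0.8] F [-0.3  0.4 -0.8] q [ 17.  40.  -0. 115.  -1.  23. 115.] 0.028705500692909506
```

Call:
drive_tool --pt "15 2 0 -0.07 0 0 0" --pt "15 2.5 0 -0.08 0 0 0" --pt "15 2.5 0 -0.08 0 0 0" --pt "15 2 0 -0.07 0 0 0" --pt "15 1.5 0 -0.05 0 0 0" --pt "15 1.5 0 -0.05 0 0 0" --pt "15 1.5 0 -0.05 0 0 0" --pt "15 1.5 0 -0.05 0 0 0" --pt "15 1.5 0 -0.05 0 0 0" --pt "15 1.5 0 -0.05 0 0 0" --pt "15 1.5 0 -0.05 0 0 0" --pt "15 1.5 0 -0.05 0 0 0"

```text
time: 11.77
tool_pos: [0.5469, -0.2325, 0.0388]
tool_rot: [[-0.993, -0.113, 0.034], [-0.113, 0.994, -0.001], [-0.034, -0.005, -0.999]]
ft_force: [2.7, -0.1, -2.6]
finger_gap: 0.0283
grasp_force: 60.0
```

Call:
drive_tool --pt "15 2 0 -0.07 0 0 0" --pt "15 2 0 -0.07 0 0 0" --pt "15 2 0 -0.07 0 0 0" --pt "15 2 0 -0.07 0 0 0" --pt "15 2 0 -0.07 0 0 0" --pt "15 2 0 -0.07 0 0 0"

```text
time: 12.27
tool_pos: [0.5344, -0.2337, 0.0387]
tool_rot: [[-0.993, -0.113, 0.033], [-0.113, 0.994, -0.001], [-0.033, -0.005, -0.999]]
ft_force: [2.7, 0.1, -1.7]
finger_gap: 0.0288
grasp_force: 60.0
```

```bash
cat >> h.py <<'E'
def trayfront():
    for c in("scene","side"):
        s=snapshot(c);r=cut_out(c,"tray")
        if not r: print(c,"no tray");continue
        P,u,v=pts(s,r[0]["mask"]);d=P[:,:2]-[.747,-.222];L=np.c_[d@[.9934,.1149],d@[-.1149,.9934],P[:,2]]*1000
        f=L[(L[:,2]>34)&(L[:,2]<47)]
        print(c,"front rim x by y",[(y,np.percentile(f[abs(f[:,1]-y)<10][:,0],3).round(0)) for y in range(-80,101,20) if (abs(f[:,1]-y)<10).sum()>6],"y",np.percentile(L[:,1],[1,99]).round(0))
E
python3 - <<'E'
from h import *
now([*W(-282,13),.0385]);hook2(("side",));trayfront()
E
```

```text
t 12.2667 pos [ 0.5344 -0.2337  0.0387] yaw 6.49 pitch -1.88 shift [69.5  0.1 -2.1] F [ 2.7  0.1 -1.7] q [ 19.  39.  -0. 119.  -1.  20. 116.] 0.028782366554186166
side 0.88 277 slope z,y deg [0.69 0.07] bartop-TCP z@0,100,240 [15.5 16.7 18.4] y@ [-3.5 -3.4 -3.2] toe fwd [226. 227.] lat [-2.  7.]
scene front rim x by y [(-80, np.float64(-93.0)), (-60, np.float64(-96.0)), (-20, np.float64(-97.0))] y [-88.  46.]
side front rim x by y [(-80, np.float64(-94.0)), (-60, np.float64(-94.0)), (-40, np.float64(-95.0)), (-20, np.float64(-94.0)), (0, np.float64(-94.0)), (20, np.float64(-93.0)), (80, np.float64(21.0)), (100, np.float64(-30.0))] y [-94. 114.]
```

Call:
drive_tool --pt "15 3 0 -0.1 0 0 0" --pt "15 4 0 -0.13 0 0 0" --pt "15 4 0 -0.13 0 0 0" --pt "15 4 0 -0.13 0 0 0" --pt "15 4 0 -0.13 0 0 0" --pt "15 4 0 -0.13 0 0 0" --pt "15 4 0 -0.13 0 0 0" --pt "15 4 0 -0.13 0 0 0" --pt "15 4 0 -0.13 0 0 0" --pt "15 4 0 -0.13 0 0 0" --pt "15 3 0 -0.1 0 0 0" --pt "15 2 0 -0.07 0 0 0"

```text
time: 13.57
tool_pos: [0.4903, -0.2388, 0.0387]
tool_rot: [[-0.993, -0.113, 0.033], [-0.113, 0.994, -0.001], [-0.033, -0.005, -0.999]]
ft_force: [2.0, 0.2, -1.7]
finger_gap: 0.0287
grasp_force: 60.0
```

Run:
```python
from h import *
now([*W(-282,13),.0385]);hook2(("side",));trayfront()
```

```text
t 13.5667 pos [ 0.4903 -0.2388  0.0387] yaw 6.48 pitch -1.86 shift [25.1  0.2 -0.6] F [ 2.   0.2 -1.7] q [ 21.  37.  -1. 124.  -0.  17. 117.] 0.028723010316030008
side 0.67 267 slope z,y deg [0.46 0.32] bartop-TCP z@0,100,240 [16.2 17.  18.1] y@ [-4.7 -4.1 -3.3] toe fwd [236. 243.] lat [-23.  20.]
scene front rim x by y [(-80, np.float64(-138.0)), (-60, np.float64(-139.0)), (-40, np.float64(-137.0)), (-20, np.float64(-139.0))] y [-88.  57.]
side front rim x by y [(-80, np.float64(-137.0)), (-60, np.float64(-138.0)), (-40, np.float64(-138.0)), (-20, np.float64(-138.0)), (0, np.float64(-138.0)), (20, np.float64(-137.0)), (60, np.float64(-138.0)), (80, np.float64(-22.0)), (100, np.float64(-87.0))] y [-90. 113.]
```

Call:
drive_tool --pt "15 1.5 0 -0.05 0 0 0" --pt "15 1.5 0 -0.05 0 0 0" --pt "15 1.5 0 -0.05 0 0 0" --pt "15 1.5 0 -0.05 0 0 0" --pt "15 1.5 0 -0.05 0 0 0" --pt "15 1.5 0 -0.05 0 0 0" --pt "15 1 0 -0.03 0 0 0" --pt "15 1 0 -0.03 0 0 0" --pt "15 1 0 -0.03 0 0 0" --pt "15 0.7 0 -0.02 0 0 0" --pt "15 0.7 0 -0.02 0 0 0" --pt "15 0.7 0 -0.02 0 0 0"

```text
time: 14.87
tool_pos: [0.4768, -0.2403, 0.0387]
tool_rot: [[-0.993, -0.113, 0.033], [-0.113, 0.994, -0.001], [-0.033, -0.005, -0.999]]
ft_force: [1.8, 0.2, -2.2]
finger_gap: 0.0283
grasp_force: 60.0
```

Call:
drive_tool --pt "15 0.5 0 -0.02 0 0 0" --pt "15 0.5 0 -0.02 0 0 0" --pt "15 0.5 0 -0.02 0 0 0" --pt "15 0.5 0 -0.02 0 0 0"

```text
time: 15.2
tool_pos: [0.4748, -0.2405, 0.0387]
tool_rot: [[-0.993, -0.113, 0.033], [-0.113, 0.994, -0.001], [-0.033, -0.005, -0.999]]
ft_force: [1.8, -0.3, -2.4]
finger_gap: 0.0283
grasp_force: 60.0
```

Call:
drive_tool --pt "15 0.5 0 -0.02 0 0 0" --pt "15 0.5 0 -0.02 0 0 0" --pt "15 0.5 0 -0.02 0 0 0" --pt "15 0.5 0 -0.02 0 0 0"

```text
time: 15.53
tool_pos: [0.4728, -0.2408, 0.0387]
tool_rot: [[-0.993, -0.113, 0.033], [-0.113, 0.994, -0.001], [-0.033, -0.005, -0.999]]
ft_force: [1.5, 0.1, -1.7]
finger_gap: 0.0285
grasp_force: 60.0
```

Call:
drive_tool --pt "15 0.4 0 -0.01 0 0 0" --pt "15 0.4 0 -0.01 0 0 0" --pt "15 0.4 0 -0.01 0 0 0" --pt "15 0.4 0 -0.01 0 0 0"

```text
time: 15.87
tool_pos: [0.4712, -0.241, 0.0387]
tool_rot: [[-0.993, -0.113, 0.033], [-0.113, 0.994, -0.001], [-0.033, -0.005, -0.999]]
ft_force: [2.8, -0.1, -1.8]
finger_gap: 0.0285
grasp_force: 60.0
```

Call:
drive_tool --pt "15 0.4 0 -0.01 0 0 0" --pt "15 0.4 0 -0.01 0 0 0" --pt "15 0.4 0 -0.01 0 0 0" --pt "15 0.4 0 -0.01 0 0 0"

```text
time: 16.2
tool_pos: [0.4697, -0.2412, 0.0387]
tool_rot: [[-0.993, -0.113, 0.033], [-0.113, 0.994, -0.001], [-0.033, -0.005, -0.999]]
ft_force: [2.1, 0.3, -1.9]
finger_gap: 0.0282
grasp_force: 60.0
```

Call:
drive_tool --pt "15 0.4 0 -0.01 0 0 0" --pt "15 0.4 0 -0.01 0 0 0" --pt "15 0.4 0 -0.01 0 0 0"

```text
time: 16.45
tool_pos: [0.4691, -0.2413, 0.0388]
tool_rot: [[-0.993, -0.113, 0.034], [-0.113, 0.994, -0.001], [-0.034, -0.005, -0.999]]
ft_force: [4.6, 0.9, -3.3]
finger_gap: 0.0284
grasp_force: 60.0
```

Run:
```python
from h import *
now([*W(-282,13),.0385]);hook2(("side",));trayfront()
```

```text
t 16.45 pos [ 0.4691 -0.2413  0.0388] yaw 6.5 pitch -1.94 shift [3.8 0.2 0.2] F [ 4.6  0.9 -3.3] q [ 22.  37.  -1. 127.   0.  15. 118.] 0.02838616486781144
side 0.76 315 slope z,y deg [ 0.42 -0.33] bartop-TCP z@0,100,240 [16.2 17.  18. ] y@ [-2.7 -3.3 -4.1] toe fwd [239. 246.] lat [-27.  23.]
scene front rim x by y [(-80, np.float64(-158.0)), (-60, np.float64(-159.0)), (-40, np.float64(-158.0)), (-20, np.float64(-161.0)), (0, np.float64(-159.0)), (40, np.float64(-44.0))] y [-88.  58.]
side front rim x by y [(-80, np.float64(-158.0)), (-60, np.float64(-159.0)), (-40, np.float64(-158.0)), (-20, np.float64(-159.0)), (0, np.float64(-159.0)), (60, np.float64(-158.0)), (80, np.float64(-43.0)), (100, np.float64(-108.0))] y [-90. 114.]
```

Contact: the force has risen from 2 to 4.6 N and the front measures at the stop line. I'll pull slightly more to make it square, then hold.

Call:
drive_tool --pt "15 0.4 0 -0.01 0 0 0" --pt "15 0 0 0 0 0 0"

```text
time: 16.92
tool_pos: [0.4691, -0.2414, 0.0389]
tool_rot: [[-0.993, -0.113, 0.035], [-0.113, 0.994, -0.001], [-0.034, -0.005, -0.999]]
ft_force: [6.2, 0.4, -2.0]
finger_gap: 0.0287
grasp_force: 60.0
```

Call:
drive_tool --pt "15 0.4 0 -0.01 0 0 0" --pt "15 0 0 0 0 0 0"

```text
time: 17.08
tool_pos: [0.4691, -0.2414, 0.0389]
tool_rot: [[-0.993, -0.113, 0.035], [-0.114, 0.994, -0.001], [-0.035, -0.005, -0.999]]
ft_force: [7.1, 2.2, -2.3]
finger_gap: 0.0286
grasp_force: 60.0
```

Call:
drive_tool --pt "15 0.3 0 0 0 0 0" --pt "15 0 0 0 0 0 0" --pt "15 0 0 0 0 0 0" --pt "15 0 0 0 0 0 0" --pt "15 0 0 0 0 0 0" --pt "15 0 0 0 0 0 0" --pt "15 0 0 0 0 0 0" --pt "15 0 0 0 0 0 0" --pt "15 0 0 0 0 0 0" --pt "15 0 0 0 0 0 0" --pt "15 0 0 0 0 0 0" --pt "15 0 0 0 0 0 0"

```text
time: 18.08
tool_pos: [0.4691, -0.2414, 0.039]
tool_rot: [[-0.993, -0.114, 0.036], [-0.114, 0.994, -0.001], [-0.035, -0.005, -0.999]]
ft_force: [7.5, 1.4, -3.2]
finger_gap: 0.0286
grasp_force: 60.0
```

Run:
```python
from h import *
now([*W(-282,13),.0385]);hook2(("side",));trayfront()
s=snapshot("side");save(s,"side5.png")
a=cv2.imread("pics/side5.png")[170:270,300:420];cv2.imwrite("pics/side5c.png",cv2.resize(a,None,fx=6,fy=6,interpolation=cv2.INTER_CUBIC))
```

```text
t 18.0833 pos [ 0.4691 -0.2414  0.039 ] yaw 6.53 pitch -2.03 shift [3.7 0.4 0.3] F [ 7.5  1.4 -3.2] q [ 22.  37.  -1. 127.   0.  15. 118.] 0.028566808751358804
side 0.95 320 slope z,y deg [ 0.25 -0.22] bartop-TCP z@0,100,240 [16.4 16.8 17.4] y@ [-3.2 -3.6 -4.1] toe fwd [239. 245.] lat [-28.  31.]
scene front rim x by y [(-80, np.float64(-160.0)), (-60, np.float64(-158.0)), (-40, np.float64(-155.0)), (-20, np.float64(-160.0)), (40, np.float64(-42.0))] y [-88.  59.]
side front rim x by y [(-80, np.float64(-158.0)), (-60, np.float64(-162.0)), (-40, np.float64(-159.0)), (-20, np.float64(-159.0)), (0, np.float64(-158.0)), (20, np.float64(-158.0)), (60, np.float64(-158.0)), (80, np.float64(-43.0)), (100, np.float64(-104.0))] y [-90. 114.]
```

View pics/side5c.png

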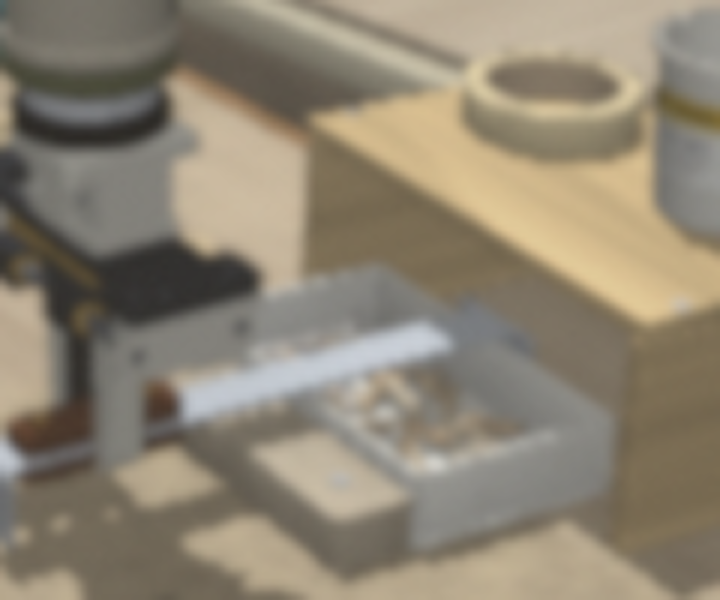

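The view shows the tray flush along the stop, with the toe hooked behind its far wall. Next I back off, lift and withdraw.

Call:
drive_tool --pt "15 -1 0 0 0 0 0" --pt "15 -2 0 0.07 0 0 0" --pt "15 -3 0 0.1 0 0 0" --pt "15 -4 0 0.1 0 0 0" --pt "15 -3 0 0.1 0 0 0" --pt "15 0 0 0 0 0 0" --pt "15 -0.2 0 -5 0 0 0" --pt "15 -0.2 0 -7 0 0 0" --pt "15 -0.3 0 -10 0 0 0" --pt "15 -0.3 0 -10 0 0 0" --pt "15 -0.2 0 -8 0 0 0" --pt "15 -0.1 0 -4 0 0 0"

```text
time: 19.43
tool_pos: [0.4806, -0.2401, 0.0846]
tool_rot: [[-0.993, -0.113, 0.035], [-0.113, 0.994, -0.002], [-0.035, -0.006, -0.999]]
ft_force: [-0.0, 0.6, -2.3]
finger_gap: 0.0286
grasp_force: 60.0
```

Run:
```python
from h import *
now([*W(-350,13),.083]);hook2(("side",));trayfront()
```

```text
t 19.4333 pos [ 0.4806 -0.2401  0.0846] yaw 6.48 pitch -1.98 shift [83.3  0.2 -1.3] F [-0.   0.6 -2.3] q [ 22.  32.  -1. 124.  -0.  22. 117.] 0.02864360707795905
side 0.68 276 slope z,y deg [ 0.74 -0.01] bartop-TCP z@0,100,240 [16.4 17.7 19.6] y@ [-3.7 -3.7 -3.7] toe fwd [241. 246.] lat [-32.  26.]
scene no tray
side front rim x by y [(-80, np.float64(-157.0)), (-60, np.float64(-159.0)), (-40, np.float64(-160.0)), (-20, np.float64(-159.0)), (0, np.float64(-161.0)), (20, np.float64(-159.0)), (40, np.float64(-158.0)), (60, np.float64(-159.0)), (80, np.float64(-159.0))] y [-90. 112.]
```

Call:
drive_tool --pt "15 5 0 0 0 0 0" --pt "15 10 0 -0.3 0 0 0" --pt "15 12 0 -0.4 0 0 0" --pt "15 12 0 -0.4 0 0 0" --pt "15 12 0 -0.4 0 0 0" --pt "15 12 0 -0.4 0 0 0" --pt "15 10 0 -0.3 0 0 0" --pt "15 7 0 -0.3 0 0 0" --pt "15 0 0 0 0 0 0" --pt "15 0 0 0 0 0 0"

```text
time: 20.57
tool_pos: [0.4006, -0.2491, 0.0828]
tool_rot: [[-0.993, -0.112, 0.034], [-0.112, 0.994, -0.001], [-0.033, -0.005, -0.999]]
ft_force: [0.8, -0.1, -1.8]
finger_gap: 0.0283
grasp_force: 60.0
```

Call:
drive_tool --pt "15 0 0 -20 0 0 0" --pt "15 0 0 -38 0 0 0" --pt "15 0 0 -38 0 0 0" --pt "15 0 0 -38 0 0 0" --pt "15 -6 12 0 0 0 0" --pt "15 -12 34 0 0 0 0" --pt "15 -12 36 0 0 0 0" --pt "15 -12 36 0 0 0 0" --pt "15 -12 36 0 0 0 0" --pt "15 -12 36 0 0 0 0" --pt "15 -12 36 0 0 0 0" --pt "15 -12 36 0 0 0 0"

```text
time: 21.57
tool_pos: [0.4566, 0.0243, 0.2186]
tool_rot: [[-0.993, -0.114, 0.034], [-0.114, 0.994, -0.001], [-0.034, -0.004, -0.999]]
ft_force: [1.0, -0.6, -1.8]
finger_gap: 0.0284
grasp_force: 60.0
```

Run:
```python
from h import *
togo([.502,.213,.2],-1.4);now([.502,.213,.2]);hook2()
```

```text
t 21.5667 pos [0.4566 0.0243 0.2186] yaw 6.53 turn 0.13844175680392323 shift [-40.8 189.8  18.6] F [ 1.  -0.6 -1.8] q7 [ -5.  16.  -6. 127.   4.  36.  82.]
t 21.5667 pos [0.4566 0.0243 0.2186] yaw 6.53 pitch -1.93 shift [-65.9 182.4  20.1] F [ 1.  -0.6 -1.8] q [ -5.  16.  -6. 127.   4.  36.  82.] 0.028396532669358578
scene 0.91 220 slope z,y deg [-0.25 -0.91] bartop-TCP z@0,100,240 [15.6 15.2 14.6] y@ [-4.9 -6.5 -8.7] toe fwd [239. 245.] lat [-38.  21.]
side 0
```

Call:
drive_tool --pt "15 0 20 0 0 0 0.046" --pt "15 -5 30 0 0 0 0.046" --pt "15 -8 35 0 0 0 0.046" --pt "15 -8 35 5 0 0 0" --pt "15 -8 35 10 0 0 0" --pt "15 -8 25 10 0 0 0" --pt "15 -4 10 30 0 0 0" --pt "15 0 0 40 0 0 0" --pt "15 0 0 35 0 0 0" --pt "15 0 0 15 0 0 0" --pt "15 0 0 0 0 0 0" --pt "15 0 0 0 0 0 0"

```text
time: 22.77
tool_pos: [0.4994, 0.2099, 0.074]
tool_rot: [[-0.999, 0.026, 0.031], [0.026, 1.0, -0.002], [-0.031, -0.001, -1.0]]
ft_force: [0.5, 0.3, -1.7]
finger_gap: 0.0283
grasp_force: 60.0
```

Run:
```python
from h import *
now([.502,.213,.03]);hook2()
```

```text
t 22.7667 pos [0.4994 0.2099 0.074 ] yaw -1.51 pitch -1.8 shift [-1.1  3.2 44.1] F [ 0.5  0.3 -1.7] q [-27.  34.  -3. 124.   8.  21.  51.] 0.028321966855098336
scene 0.7 178 slope z,y deg [ 0.62 -0.03] bartop-TCP z@0,100,240 [10.8 11.9 13.4] y@ [-2.8 -2.8 -2.9] toe fwd [240. 247.] lat [-26.  26.]
side 0.61 166 slope z,y deg [ 0.67 -0.21] bartop-TCP z@0,100,240 [16.  17.2 18.8] y@ [-5.  -5.3 -5.8] toe fwd [242. 246.] lat [-32.  30.]
```

Call:
drive_tool --pt "15 0 3 10 0 0 0" --pt "15 0 0 15 0 0 0" --pt "15 0 0 10 0 0 0" --pt "15 0 0 6 0 0 0" --pt "15 0 0 3 0 0 0" --pt "15 0 0 1 0 0 0" --pt "15 0 0 1 0 0 0" --pt "15 0 0 0 0 0 0"

```text
time: 23.63
tool_pos: [0.5011, 0.2143, 0.0287]
tool_rot: [[-0.999, 0.025, 0.033], [0.025, 1.0, -0.001], [-0.033, 0.0, -0.999]]
ft_force: [-0.4, -0.4, -2.5]
finger_gap: 0.0284
grasp_force: 60.0
```

Call:
drive_tool --pt "15 0 0 0.7 0 0 0" --pt "15 0 0 0.7 0 0 0" --pt "15 0 0 0.6 0 0 0" --pt "15 0 0 0 0 0 0"

```text
time: 23.97
tool_pos: [0.501, 0.2142, 0.0266]
tool_rot: [[-0.999, 0.025, 0.033], [0.025, 1.0, -0.001], [-0.033, 0.0, -0.999]]
ft_force: [0.3, -0.9, -2.5]
finger_gap: 0.0285
grasp_force: 60.0
```

Call:
drive_tool --pt "15 0 0 0.7 0 0 0" --pt "15 0 0 0.7 0 0 0" --pt "15 0 0 0 0 0 0"

```text
time: 24.22
tool_pos: [0.5012, 0.2143, 0.0259]
tool_rot: [[-0.999, 0.025, 0.034], [0.025, 1.0, -0.001], [-0.034, 0.0, -0.999]]
ft_force: [-2.5, -0.7, 9.2]
finger_gap: 0.0283
grasp_force: 60.0
```

Call:
drive_tool --pt "15 0 0 0.6 0 0 0" --pt "15 0 0 0.6 0 0 0" --pt "15 0 0 0 0 0 0"

```text
time: 24.47
tool_pos: [0.5013, 0.2143, 0.0257]
tool_rot: [[-0.999, 0.025, 0.034], [0.025, 1.0, -0.0], [-0.034, 0.0, -0.999]]
ft_force: [-5.7, -1.0, 24.3]
finger_gap: 0.0288
grasp_force: 60.0
```

Call:
drive_tool --pt "15 0 0 0.6 0 0 0" --pt "15 0 0 0.4 0 0 0" --pt "15 0 0 0 0 0 0"

```text
time: 24.72
tool_pos: [0.5013, 0.2143, 0.0256]
tool_rot: [[-0.999, 0.025, 0.035], [0.025, 1.0, -0.0], [-0.035, 0.001, -0.999]]
ft_force: [-7.6, -2.5, 37.2]
finger_gap: 0.0286
grasp_force: 60.0
```

In contact. I'll ease off the press, let the toe down and release softly.

Call:
drive_tool --pt "15 0 0 -1.6 0 0 0" --pt "15 0 0 -0.4 0 0.006 0" --pt "15 0 0 0 0 0 0" --pt "15 0 0 0 0 0 0" --grip_force 15

```text
time: 25.05
tool_pos: [0.5013, 0.2142, 0.0252]
tool_rot: [[-0.999, 0.025, 0.027], [0.025, 1.0, -0.001], [-0.027, 0.0, -1.0]]
ft_force: [-1.5, -1.1, 8.6]
finger_gap: 0.0297
grasp_force: 15.0
```

Call:
drive_tool --pt "15 0 0 0 0 0 0" --pt "15 0 0 0 0 0 0" --pt "15 0 0 0 0 0 0" --grip_force 4

```text
time: 25.3
tool_pos: [0.5013, 0.214, 0.0249]
tool_rot: [[-0.999, 0.025, 0.027], [0.025, 1.0, -0.001], [-0.027, -0.0, -1.0]]
ft_force: [0.7, -2.2, 3.5]
finger_gap: 0.03
grasp_force: 4.0
```

Call:
drive_tool --pt "34 0 0 0 0 0 0" --pt "40 0 0 0 0 0 0" --pt "50 0 0 0 0 0 0" --pt "60 0 0 0 0 0 0" --pt "60 0 0 0 0 0 0" --pt "60 0 0 -5 0 0 0" --pt "60 0 0 -15 0 0 0" --pt "60 0 0 -30 0 0 0" --pt "60 0 0 -40 0 0 0" --pt "60 0 0 -40 0 0 0" --pt "60 0 0 -40 0 0 0" --pt "60 0 0 0 0 0 0"

```text
time: 26.3
tool_pos: [0.499, 0.2157, 0.2022]
tool_rot: [[-0.999, 0.025, 0.036], [0.025, 1.0, 0.004], [-0.036, 0.005, -0.999]]
ft_force: [0.7, 0.1, -0.7]
finger_gap: 0.0603
grasp_force: 0.0
```

Run:
```python
from h import *
now([.5,.213,.2]);hook2();trayfront()
a=[]
for c in("scene","side"):
    s=snapshot(c);save(s,c+"6.png");i=cv2.imread(f"pics/{c}6.png")[130:280,200:450];a.append(cv2.resize(i,(500,300),interpolation=cv2.INTER_CUBIC))
    for t in("measure","short_offcut","glue_bottle","shelf","hook"):
        r=cut_out(c,t)
        if r: P,_,_=pts(s,r[0]["mask"]);print(c,t,np.percentile(P,[2,98],0).round(3).tolist())
cv2.imwrite("pics/both6.png",np.vstack(a))
```

```text
t 26.3 pos [0.499  0.2157 0.2022] yaw -1.45 pitch -2.06 shift [-1.  -2.7  2.2] F [ 0.7  0.1 -0.7] q [-25.  23.  -6. 118.   5.  38.  54.] 0.06026485742850926
scene 0
side 0
scene front rim x by y [(-80, np.float64(-158.0)), (-60, np.float64(-160.0)), (-40, np.float64(-159.0)), (-20, np.float64(-160.0)), (0, np.float64(-162.0)), (20, np.float64(-160.0)), (40, np.float64(-159.0)), (60, np.float64(-159.0)), (80, np.float64(-160.0)), (100, np.float64(-159.0))] y [-88. 111.]
side front rim x by y [(-80, np.float64(-158.0)), (-60, np.float64(-159.0)), (-40, np.float64(-160.0)), (-20, np.float64(-159.0)), (0, np.float64(-159.0)), (20, np.float64(-158.0)), (40, np.float64(-159.0)), (60, np.float64(-159.0)), (80, np.float64(-159.0)), (100, np.float64(-158.0))] y [-90. 115.]
scene measure [[0.41, -0.011, 0.006], [0.485, 0.065, 0.043]]
scene short_offcut [[0.418, 0.305, 0.003], [0.498, 0.404, 0.035]]
scene glue_bottle [[0.513, 0.395, -0.001], [0.594, 0.453, 0.183]]
scene shelf [[0.665, -0.366, 0.003], [0.856, -0.09, 0.23]]
scene hook [[0.441, 0.188, -0.0], [0.745, 0.253, 0.055]]
side measure [[0.413, -0.02, 0.009], [0.486, 0.055, 0.043]]
side short_offcut [[0.418, 0.303, 0.006], [0.497, 0.403, 0.035]]
side glue_bottle [[0.516, 0.394, 0.014], [0.567, 0.432, 0.163]]
side shelf [[0.666, -0.368, 0.013], [0.857, -0.091, 0.253]]
side hook [[0.442, 0.185, 0.002], [0.744, 0.324, 0.056]]
```

View pics/both6.png

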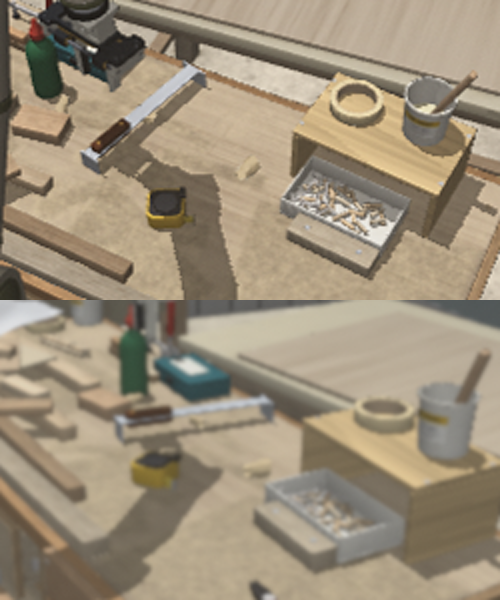

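The pictures show the tray flush and square on the stop, the hook standing on its toe and heel in its old place, and the bystanders where they were. The gripper is clear.

```bash
python3 -c "
from station import *
print(finish_job())"
```

```text
the job is handed in; nothing more can be done
None
```

The job is handed in: the tray is drawn out flush and square against the stop after a light 7 N pull held for about a second, and the hook stands on its toe and heel in its old place, after 26 s on the robot's clock.

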